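# Push the drive carriers home and close the drive cage door

### The job

Two of the three drive carriers in the steel drive cage stick out of their bays. While the cage door still stands wide open, push each of them with the fingertips straight in until it is fully home against its stop; then push the door fully shut from its outer side. Do not lift or pull out any carrier, and leave the other things on the bench where they are.

Things in the scene. Friction and masses are not known exactly. Their poses are not given: they have to be found in the camera images.
- cage: Open-topped steel drive cage fixed to the bench, open front towards the robot. Origin: on the bench under the middle bay's centre line; x points into the cage (carriers are pushed that way), y to its left, z up. Bays at y = +46, 0, -46 mm; floor 4 mm thick; all at most 86 mm tall. A carrier with its origin at x = 0 to +1 mm is home against the back stop; one that sticks out starts at x = -22 to -45 mm.
- bay_mid (a point): Where the foot of a carrier's front face is when it is home in the middle bay: x = -65, y = 0, z = 4 mm of the cage. The front then stands 8 mm ahead of the bays' guide sheets (60 mm high, 1.5 mm clear of the carrier each side). Left of the left bay a fixed grey power module, 80 mm tall, fills y = 64 to 95 mm, its front at x = -57 mm.
- drive_a: A drive carrier standing on edge in one of the bays: aluminium box 130 mm long (x), 22 mm wide (y), 76 mm tall, flat grey front; about 0.2 kg, loose, held only by friction. Origin: centre of its underside; x points into the cage, the front face lies 65 mm from the origin along -x. The three carriers are alike; any may be in any bay, and one of them starts home.
- drive_b: A drive carrier standing on edge in one of the bays: aluminium box 130 mm long (x), 22 mm wide (y), 76 mm tall, flat grey front; about 0.2 kg, loose, held only by friction. Origin: centre of its underside; x points into the cage, the front face lies 65 mm from the origin along -x. The three carriers are alike; any may be in any bay, and one of them starts home.
- drive_c: A drive carrier standing on edge in one of the bays: aluminium box 130 mm long (x), 22 mm wide (y), 76 mm tall, flat grey front; about 0.2 kg, loose, held only by friction. Origin: centre of its underside; x points into the cage, the front face lies 65 mm from the origin along -x. The three carriers are alike; any may be in any bay, and one of them starts home.
- door (a joint): Angle of the cage's front door about the upright hinge at the cage's front left corner: 0 shut (panel across the front, 4 mm ahead of carriers that are home), 1.57 straight out towards the robot, up to 2.3 farther out to the left. Starts at 1.5 to 2.0. Stays where it is left (friction about 0.06 N m, no spring or latch). The outer side is the left side when open, the robot's side when shut.
- door_hinge (a point): Point on the door's hinge axis, fixed at x = -72, y = +98 mm of the cage, 46 mm above the bench. Seen from above, the panel's middle plane runs from here along (-sin q, -cos q) in the cage's x, y for door angle q; its outer side faces (-cos q, +sin q).
- door_edge (a point): Middle of the door's free edge, 170 mm from the hinge axis, 46 mm above the bench; moves with the door. The door is a dark steel panel 6 mm thick, from 6 to 86 mm above the bench.
- heatsink: Bystander, leave alone: a finned aluminium heat sink, 60 x 60 x 38 mm, beside the cage's left side. Origin: centre of its underside.
- spare_drive: Bystander, leave alone: a spare drive lying flat, 100 x 70 x 15 mm, ahead of and to the right of the cage. Origin: centre of its underside.
- screw_jar: Bystander, leave alone: a small lidded jar, 44 mm across, 50 mm tall, right of the cage. Origin: centre of its underside.
- screwdriver: Bystander, leave alone: a screwdriver 160 mm long lying on the bench in front of the cage, on the right; up to about 30 mm high. Origin: near its middle, at bench level.
- fan: Bystander, leave alone: a square black case fan, 80 x 80 x 25 mm, lying flat at the front left. Origin: centre of its underside.
- mug: Bystander, leave alone: a white mug 80 mm across, 95 mm tall, far left. Origin: centre of its underside.
- cutters: Bystander, leave alone: red-handled side cutters about 115 mm long, 14 mm high, lying left of the robot, near it. Origin: near its middle, at bench level.

How it is judged:
On the way, in this order (a step that is already met when the one before it is completed fails the run):
1. all three carriers are fully home while the door still stands wide open (more than about 70 degrees) (x of each of drive_a, drive_b, drive_c in the frame of cage above -0.004 m and angle between the x axis of each of drive_a, drive_b, drive_c and the x axis of cage, either way round below 0.06 rad and z of each of drive_a, drive_b, drive_c in the frame of cage below 0.007 m and value of joint door above 1.2 rad), for 0.2 s.
2. the door is fully shut (value of joint door below 0.05 rad), for 0.2 s.
At the end, for the whole second after the job is handed in: All three carriers stand flat and straight in their bays within 4 mm of home, at rest, and the door is shut to within 0.05 rad (x of each of drive_a, drive_b, drive_c in the frame of cage above -0.004 m and angle between the x axis of each of drive_a, drive_b, drive_c and the x axis of cage, either way round below 0.06 rad and z of each of drive_a, drive_b, drive_c in the frame of cage below 0.007 m and value of joint door below 0.05 rad and linear speed of each of drive_a, drive_b, drive_c below 0.02 m/s); the robot touches nothing.
It fails at once if a carrier is lifted or tipped (z of any of drive_a, drive_b, drive_c in the frame of cage above 0.016 m or angle between any of drive_a, drive_b, drive_c's own z axis and vertical above 0.15 rad).
It fails at once if a carrier is pulled out of its bay (x of any of drive_a, drive_b, drive_c in the frame of cage below -0.056 m).
It fails at once if a bystander is moved by more than 15 mm (distance of any of heatsink, spare_drive, screw_jar, screwdriver, fan, mug, cutters from where it was at the start of the episode above 0.015 m).
It also fails if it takes over 50 s, if anything falls off the work surface, if the arm or the gripper's body presses on something with over 40 N, if the wrist force passes 120 N, or if a joint passes its speed limit or range.

### The arm

A 6-joint arm with a two-finger parallel gripper is mounted at the origin on the work surface. World frame = base frame: x ahead of the robot, y to its left, z up, the work surface at z = 0. Lengths are in m, angles in rad, forces in N, time in s.
With the tool pointing down it reaches from about 0.35 to 0.975 m from the base axis. Payload 7.1 kg.
Tool frame: the origin (TCP) lies at the very end of the fingers, on their centre line; the grasp point (between the pads) lies 19 mm behind it; z points along the fingers, y is the line along which they close (so a half turn about z gives the same grasp; the last joint's range is limited). The gripper opens to 88 mm and grips with 3 to 60 N. Pads are 20 mm wide; open, the fingers measure 115 mm over their backs; the gripper's body (75 mm by 178 mm) begins 61 mm behind the grasp point.
Start: joints at [1.146, 0.423, 1.63, -0, 1.089, -0.019], TCP at [0.247, 0.574, 0.223] pointing down, gripper open.
Joint ranges: [-3, 3], [-0.9, 2.11], [0.09, 2.58], [-1.31, 4.45], [0.11, 2.69], [-2.54, 2.54]. Speed limits (rad/s): [2.39, 2.39, 3.01, 3.14, 3.14, 3.14].

### API

Orientations are given as a rotation vector (axis times angle).
In Python, from bench import read_state, snapshot, hand_in gives the robot as it stands.
- The arm moves only by the tool carry_out, never from a script. Its argument "targets" is a list of rows, each a list of 7 numbers: the turn, a rotation vector about the tool's x, y, z in rad, then the shift along the tool's x, y, z in m, then the opening, from -1 (shut) to 1 (fully open), so that 0 is half open. In form: [[rx, ry, rz, x, y, z, hand], ...]. A call has exactly 10 rows; each row shifts and turns the commanded pose from where the row before left it, along the tool's axes as they then stand; what a row does not reach is not made up. A row lasts 1/12 s, in which the tool goes at most 41.7 mm and 7.16 degrees, less where a joint would pass 70% of its speed; a pose out of reach is approached as far as the arm can. A call is refused whole if a number of a shift passes 0.0417 or a number of a turn 0.125, either way. A call with a gripper value outside its range is refused whole. The fingers move at their own pace and stop on an object; "squeeze" is the grip in N (left out, the last holds). Time passes only in rows, so rows that do not move let the fingers close, or fill a call up. It gives the time, the measured TCP pose, the force, the opening and the grip force at its end, in the units of the state.
- read_state(): the state, without advancing time (a new reading comes with each control period).
- snapshot(name): name is "side" or "top"; returns a dict with "frame" (384x512x3 uint8, red, green, blue), "camera_matrix" (3x3 intrinsics, pixels), "view" (4x4, takes a point from world to camera coordinates). Camera axes: x right, y down, z forward; pixel columns grow to the right and rows downward; lengths in m; the calibration is good to about 2 mm. A picture is of the moment at which its call begins. There is no depth.
- hand_in(): hands the job in; it is judged then, once.
The state is a dict: "time": time; "joints": joint angles; "joint_velocities": joint speeds; "tau": joint torques, N m; "ee_pos": TCP position; "tcp_rot": TCP orientation; "force": force on the tool from outside, world axes, zero at the start; "torque": the same for the moment, N m; "gripper_width": finger opening in m; "gripper_force": force on a finger pad.
Only numpy, scipy, OpenCV 4.12 (cv2) and the standard library are available. Lean on these libraries where they do the work, as an engineer would, in place of code of your own. Each camera call takes 0.05 s, during which the arm holds its last target. There are 200 camera calls.

## Working session

There is one attempt and no reset: what is moved stays moved. The work goes in short steps, Python scripts to look and compute and a tool call to move; the robot and the scene stay as the last step left them, time stands still between calls to the robot, and variables do not carry over. Pictures are saved under pics/ and viewed, at most 10 in all, crops included, and the job is handed in when it is done.

Besides the shell and the picture viewer there is one more tool, called after "Call:" as name(argument=value, ...), one argument or row to a line, values as JSON. carry_out: Moves the arm, as the interface text tells. Its arguments: {"type":"object","properties":{"targets":{"type":"array"},"squeeze":{"type":"number"}},"required":["targets"]}

```bash
mkdir -p pics
cat > h.py <<'E'
import numpy as np, cv2
from bench import read_state, snapshot, hand_in
def ray(s,u,v,z):
    K=s["camera_matrix"];T=np.array(s["view"]);R=T[:3,:3];c=-R.T@T[:3,3]
    d=R.T@np.linalg.solve(K,[u,v,1.]);return c+d*(z-c[2])/d[2]
def proj(s,p):
    T=np.array(s["view"]);q=s["camera_matrix"]@(T[:3,:3]@np.array(p)+T[:3,3]);return q[:2]/q[2]
E
python3 - <<'E'
from h import *
for n in("top","side"):
    s=snapshot(n);cv2.imwrite(f"pics/{n}0.png",cv2.resize(s["frame"][:,:,::-1],None,fx=1.5,fy=1.5,interpolation=cv2.INTER_CUBIC))
    T=np.array(s["view"]);print(n,-T[:3,:3].T@T[:3,3],T[:3,:3].round(2).tolist(),s["camera_matrix"])
st=read_state();print(st["ee_pos"],st["tcp_rot"],st["time"])
E
```

```text
top [0.4480964  0.09444078 0.91920625] [[-0.01, -1.0, 0.02], [-1.0, 0.01, -0.06], [0.06, -0.02, -1.0]] [[365.37617044   0.         254.73078098]
 [  0.         365.37617044 190.59837588]
 [  0.           0.           1.        ]]
side [ 0.3474924  -0.70884752  0.79525548] [[0.98, -0.21, 0.02], [-0.13, -0.65, -0.75], [0.17, 0.73, -0.67]] [[370.84619287   0.         252.49853261]
 [  0.         370.84619287 185.07171975]
 [  0.           0.           1.        ]]
[0.24649488 0.57379795 0.22200186] [-6.32961481e-01 -3.07685204e+00  2.08759316e-03] 0.1
```

View pics/top0.png

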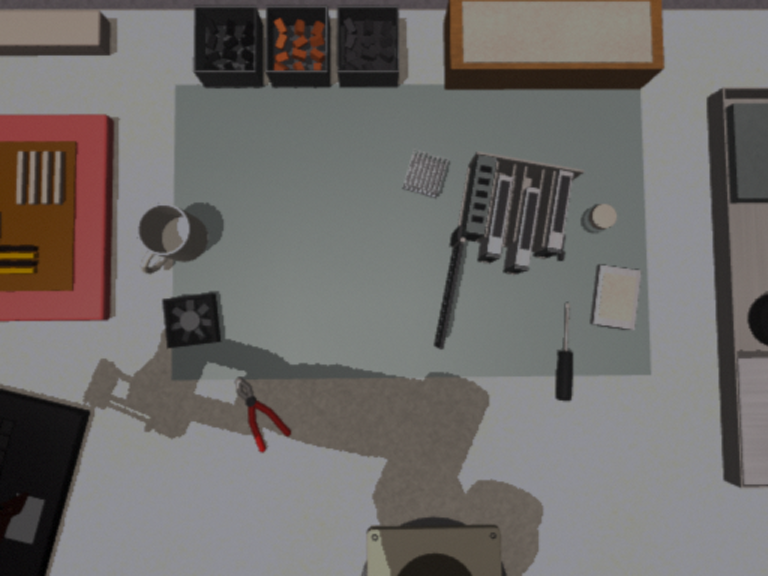

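View pics/side0.png

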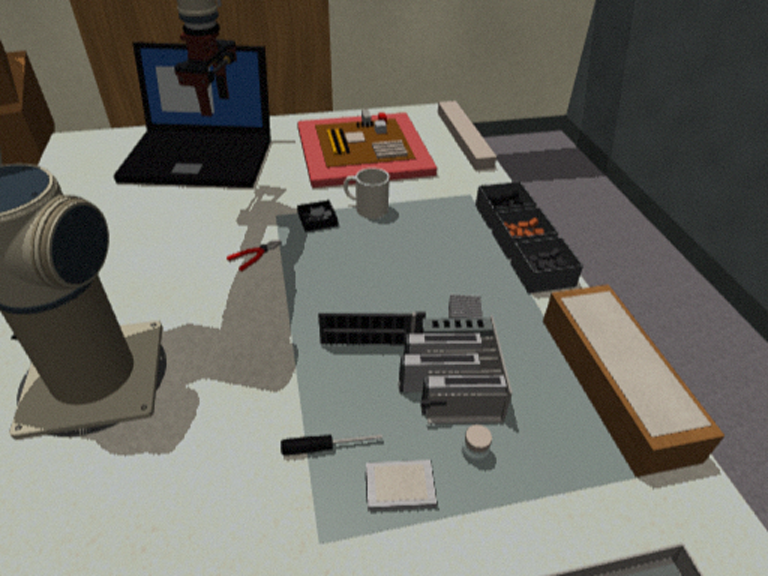

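The top view (1.5x) shows the cage at about (520,205) with the power module on its left. The left and middle carriers stick out (fronts near (493,250) and (518,262)) and the right one is home. The door runs from about (463,235) to (440,345), and the spare drive, screwdriver and jar are on the right. I'll zoom in next.

Run:
```python
from h import *
s=snapshot("top");c=s["frame"][95:240,280:400,::-1]
c=cv2.convertScaleAbs(c,alpha=1.5)
cv2.imwrite("pics/c1.png",cv2.resize(c[0:100],None,fx=6,fy=6,interpolation=cv2.INTER_CUBIC))
```

```text
(no output)
```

View pics/c1.png

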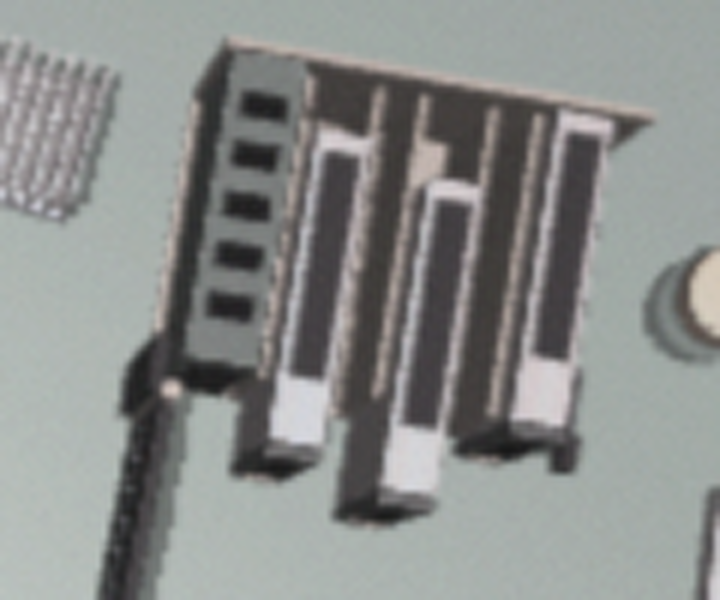

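The crop (6x, offset 280,95) shows carrier top front edges at about L (268,440)-(322,448), M (378,490)-(432,498) and R (513,420)-(563,430). The hinge pin is at (171,388).

```bash
cat > m.py <<'E'
from h import *
s=snapshot("top")
f=lambda u,v,z:ray(s,280+u/6-.42,95+v/6-.42,z)
C={n:np.array([f(*q,.08) for q in p]) for n,p in dict(L=[(268,440),(322,448),(318,133),(368,140)],M=[(378,490),(432,498),(430,182),(482,188)],R=[(513,420),(563,430),(562,113),(612,122)]).items()}
for n,p in C.items():
    F=p[:2].mean(0);B=p[2:].mean(0);d=B-F;print(n,F.round(4),B.round(4),"len",np.linalg.norm(d).round(4),"yaw",np.arctan2(d[1],d[0]).round(4),"w",np.linalg.norm(p[0]-p[1]).round(4))
yaw=np.mean([np.arctan2(*(p[2:].mean(0)-p[:2].mean(0))[[1,0]]) for p in C.values()])
ex=np.array([np.cos(yaw),np.sin(yaw)]);ey=np.array([-ex[1],ex[0]])
for n,p in C.items(): c=p.mean(0)[:2];print(n,"cage-axes",(c@ex).round(4),(c@ey).round(4))
o=C["R"].mean(0)[:2]@ex*ex+C["M"].mean(0)[:2]@ey*ey
print("yaw",yaw,"origin",o)
h=f(171,388,.088)[:2];print("hinge meas",h,"cage",(h-o)@ex,(h-o)@ey,"pred",o-.072*ex+.098*ey)
img=s["frame"];m=(img.max(2)<75).astype(np.uint8)
e=ray(s,440/1.5,345/1.5,.086)[:2];print("edge rough",e,"q",np.arctan2(-(e-h)@ex,-(e-h)@ey),np.linalg.norm(e-h))
for n,(u,v) in dict(sd_tip=(568,303),sd_end=(565,400),spare=(596,328),fan=(220,340),jar=(602,217),hs=(403,190),mug=(190,235),cut=(290,433)).items(): print(n,ray(s,u/1.5,v/1.5,.015).round(3)[:2])
c=cv2.convertScaleAbs(img[150:240,270:360,::-1],alpha=1.6);cv2.imwrite("pics/c2.png",cv2.resize(c,None,fx=6,fy=6,interpolation=cv2.INTER_CUBIC))
E
python3 m.py
```

```text
L [ 0.5474 -0.0911  0.08  ] [ 0.6677 -0.1125  0.08  ] len 0.1221 yaw -0.1755 w 0.0211
M [ 0.5277 -0.1333  0.08  ] [ 0.6483 -0.1562  0.08  ] len 0.1228 yaw -0.1874 w 0.0211
R [ 0.5541 -0.1857  0.08  ] [ 0.6747 -0.2083  0.08  ] len 0.1227 yaw -0.1853 w 0.0198
L cage-axes 0.6159 0.0103
M cage-axes 0.6045 -0.0355
R cage-axes 0.6399 -0.082
yaw -0.1827200095552226 origin [ 0.62284284 -0.15120334]
hinge meas [ 0.56834371 -0.042228  ] cage -0.07339325410378404 0.09725846982980238 pred [ 0.56984851 -0.04175198]
edge rough [ 0.40689054 -0.00603623] q 1.6085936006478287 0.1654598719556065
sd_tip [ 0.471 -0.228]
sd_end [ 0.311 -0.219]
spare [ 0.429 -0.274]
fan [0.415 0.346]
jar [ 0.614 -0.29 ]
hs [0.662 0.043]
mug [0.588 0.397]
cut [0.264 0.231]
```

View pics/c2.png

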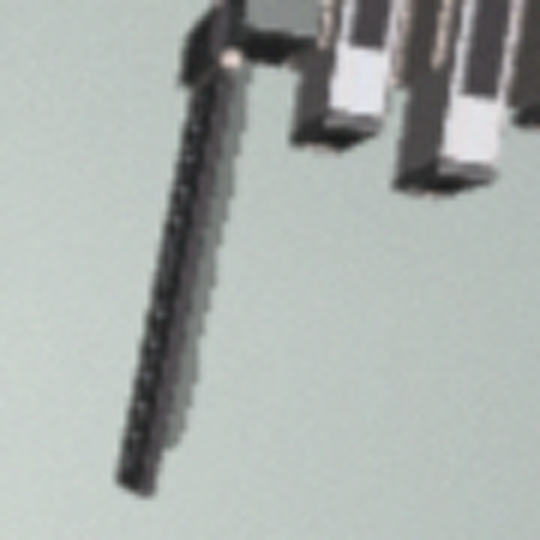

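L is about 24 mm out and M about 35 mm out, R is home, and the door is at q≈1.6. The hinge measurement agrees with the cage frame to 1.5 mm. I'll turn the tool to the cage axes (tool x = −cage x, tool y = +cage y) and move in front of the middle bay.

Call:
carry_out(
  targets=[
    [0,0,-0.1116,0,0,0,-1],
    [0,0,-0.1116,0,0,0,-1],
    [0,0,0,-0.02,-0.0358,0,-1],
    [0,0,0,-0.02,-0.0358,0,-1],
    [0,0,0,-0.02,-0.0358,0,-1],
    [0,0,0,-0.02,-0.0358,0,-1],
    [0,0,0,-0.02,-0.0358,0,-1],
    [0,0,0,-0.02,-0.0358,0,-1],
    [0,0,0,-0.02,-0.0358,0,-1],
    [0,0,0,-0.02,-0.0358,0,-1],
  ],
  squeeze=10,
)

```text
time: 1.03
ee_pos: [0.3521, 0.2617, 0.2227]
tcp_rot: [0.286, 3.128, 0.0]
force: [0.2, 0.5, 0.3]
gripper_width: 0.0244
gripper_force: 0.0
```

Call:
carry_out(
  targets=[
    [0,0,0,-0.02,-0.0358,0,-1],
    [0,0,0,-0.02,-0.0358,0,-1],
    [0,0,0,-0.02,-0.0358,0,-1],
    [0,0,0,-0.02,-0.0358,0,-1],
    [0,0,0,-0.02,-0.0358,0,-1],
    [0,0,0,-0.02,-0.0358,0,-1],
    [0,0,0,-0.02,-0.0358,0,-1],
    [0,0,0,-0.02,-0.0358,0,-1],
    [0,0,0,-0.02,-0.0358,0,-1],
    [0,0,0,0,0,0,-1],
  ],
)

```text
time: 1.87
ee_pos: [0.473, -0.0917, 0.2232]
tcp_rot: [0.293, 3.125, -0.003]
force: [-0.5, 0.0, 0.5]
gripper_width: 0.0005
gripper_force: 0.0
```

```bash
cat >> h.py <<'E'
yaw=-.1827;ex=np.array([np.cos(yaw),np.sin(yaw)]);ey=np.array([-ex[1],ex[0]]);o=np.array([.6228,-.1512])
def where():
    from scipy.spatial.transform import Rotation as Ro
    st=read_state();p=np.array(st["ee_pos"]);R=Ro.from_rotvec(st["tcp_rot"]).as_matrix()
    print("t",st["time"],"cage",((p[:2]-o)@ex).round(4),((p[:2]-o)@ey).round(4),"z",p[2].round(4),"yawerr",(np.arctan2(R[1,1],R[0,1])-yaw-np.pi/2).round(4),"F",np.round(st["force"],1),"w",st["gripper_width"])
E
python3 -c "from h import *;where()"
```

```text
t 1.8667 cage -0.1582 0.0313 z 0.2232 yawerr -0.0046 F [-0.5  0.   0.5] w 0.0004605678544902043
```

Call:
carry_out(
  targets=[
    [0,0,0,0,-0.0157,0,-1],
    [0,0,0,0,-0.0157,0,-1],
    [0,0,0,0,0,0.0305,-1],
    [0,0,0,0,0,0.0305,-1],
    [0,0,0,0,0,0.0305,-1],
    [0,0,0,0,0,0.0305,-1],
    [0,0,0,0,0,0.0305,-1],
    [0,0,0,0,0,0.0305,-1],
    [0,0,0,0,0,0,-1],
    [0,0,0,0,0,0,-1],
  ],
)

```text
time: 2.7
ee_pos: [0.4636, -0.1163, 0.0387]
tcp_rot: [-0.286, -3.124, -0.001]
force: [0.3, -0.3, 0.7]
gripper_width: 0.0002
gripper_force: 0.0
```

Run:
```python
from h import *
where()
s=snapshot("top");c=cv2.convertScaleAbs(s["frame"][95:225,270:400,::-1],alpha=1.5);cv2.imwrite("pics/c3.png",cv2.resize(c,None,fx=4,fy=4,interpolation=cv2.INTER_CUBIC))
s=snapshot("side");c=cv2.convertScaleAbs(s["frame"][170:320,180:380,::-1],alpha=1.4);cv2.imwrite("pics/c4.png",cv2.resize(c,None,fx=4,fy=4,interpolation=cv2.INTER_CUBIC))
```

```text
t 2.7 cage -0.1629 0.0054 z 0.0387 yawerr 0.0003 F [ 0.3 -0.3  0.7] w 0.0001998313620396592
```

View pics/c4.png

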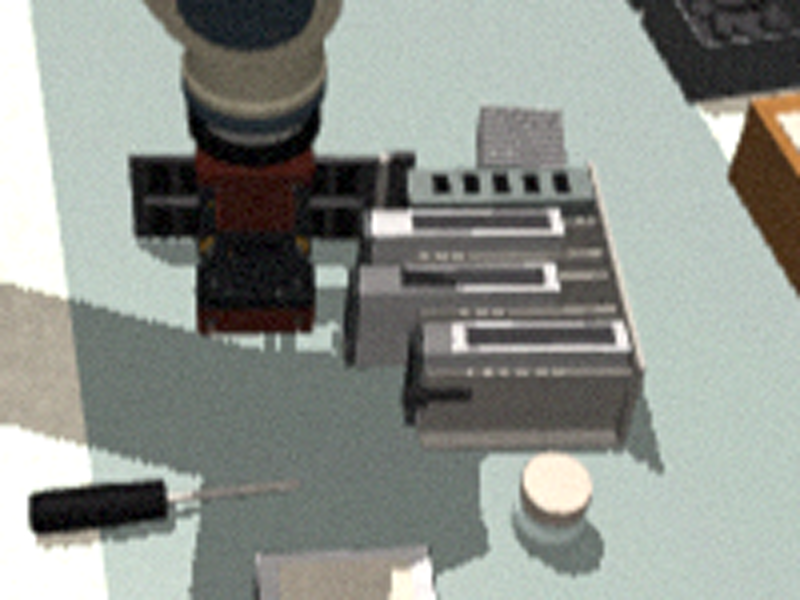

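The side view shows the closed fingers in front of the middle carrier at about (275,340), with nothing in between. I'll push slowly.

Call:
carry_out(
  targets=[
    [0,0,0,-0.012,-0.005,0,-1],
    [0,0,0,-0.012,0,0,-1],
    [0,0,0,-0.012,0,0,-1],
    [0,0,0,-0.012,0,0,-1],
    [0,0,0,-0.005,0,0,-1],
    [0,0,0,-0.005,0,0,-1],
    [0,0,0,-0.005,0,0,-1],
    [0,0,0,-0.005,0,0,-1],
    [0,0,0,-0.005,0,0,-1],
    [0,0,0,-0.005,0,0,-1],
  ],
)

```text
time: 3.63
ee_pos: [0.5408, -0.1359, 0.0398]
tcp_rot: [-0.286, -3.128, -0.0]
force: [-3.4, 0.8, 2.3]
gripper_width: 0.0006
gripper_force: 1.1
```

```bash
python3 -c "from h import *;where()"
```

```text
t 3.6333 cage -0.0834 0.0001 z 0.0398 yawerr 0.0001 F [-3.4  0.8  2.3] w 0.0006195076571881468
```

Call:
carry_out(
  targets=[
    [0,0,0,-0.003,0,0,-1],
    [0,0,0,-0.002,0,0,-1],
    [0,0,0,-0.001,0,0,-1],
    [0,0,0,-0.001,0,0,-1],
    [0,0,0,0,0,0,-1],
    [0,0,0,0,0,0,-1],
    [0,0,0,0,0,0,-1],
    [0,0,0,0,0,0,-1],
    [0,0,0,0,0,0,-1],
    [0,0,0,0,0,0,-1],
  ],
)

```text
time: 4.47
ee_pos: [0.5474, -0.1372, 0.0396]
tcp_rot: [-0.286, -3.128, 0.0]
force: [-0.6, 0.1, -1.0]
gripper_width: 0.0007
gripper_force: 0.7
```

```bash
python3 -c "from h import *;where()"
```

```text
t 4.4667 cage -0.0767 0.0001 z 0.0396 yawerr 0.0001 F [-0.6  0.1 -1. ] w 0.0007065012663143902
```

Not at the stop yet. I'll go in 1 mm steps until the force rises.

Call:
carry_out(
  targets=[
    [0,0,0,-0.001,0,0,-1],
    [0,0,0,-0.001,0,0,-1],
    [0,0,0,0,0,0,-1],
    [0,0,0,0,0,0,-1],
    [0,0,0,0,0,0,-1],
    [0,0,0,0,0,0,-1],
    [0,0,0,0,0,0,-1],
    [0,0,0,0,0,0,-1],
    [0,0,0,0,0,0,-1],
    [0,0,0,0,0,0,-1],
  ],
)

```text
time: 5.3
ee_pos: [0.5473, -0.1371, 0.0396]
tcp_rot: [-0.286, -3.124, -0.001]
force: [-8.9, 1.2, 5.7]
gripper_width: 0.0005
gripper_force: 4.2
```

Call:
carry_out(
  targets=[
    [0,0,0,-0.001,0,0,-1],
    [0,0,0,-0.001,0,0,-1],
    [0,0,0,0,0,0,-1],
    [0,0,0,0,0,0,-1],
    [0,0,0,0,0,0,-1],
    [0,0,0,0,0,0,-1],
    [0,0,0,0,0,0,-1],
    [0,0,0,0,0,0,-1],
    [0,0,0,0,0,0,-1],
    [0,0,0,0,0,0,-1],
  ],
)

```text
time: 6.13
ee_pos: [0.5472, -0.1371, 0.0393]
tcp_rot: [-0.286, -3.12, -0.002]
force: [-13.7, 1.8, 9.6]
gripper_width: 0.0004
gripper_force: 7.2
```

```bash
python3 -c "from h import *;where()"
```

```text
t 6.1333 cage -0.0769 0.0002 z 0.0393 yawerr 0.0002 F [-13.7   1.8   9.6] w 0.0003729508853105133
```

At the stop: the position has stalled at −77 mm and the force is rising. I'll back out and go to the left bay.

Call:
carry_out(
  targets=[
    [0,0,0,0.01,0,0,-1],
    [0,0,0,0.022,0,0,-1],
    [0,0,0,0.022,0,0,-1],
    [0,0,0,0,0.023,0,-1],
    [0,0,0,0,0.023,0,-1],
    [0,0,0,0,0,0,-1],
    [0,0,0,-0.012,0,0,-1],
    [0,0,0,-0.008,0,0,-1],
    [0,0,0,0,0,0,-1],
    [0,0,0,0,0,0,-1],
  ],
)

```text
time: 6.97
ee_pos: [0.527, -0.0871, 0.0397]
tcp_rot: [0.287, 3.127, -0.0]
force: [-0.5, -0.3, -1.0]
gripper_width: 0.0004
gripper_force: 0.0
```

```bash
python3 -c "from h import *;where()"
```

```text
t 6.9667 cage -0.1059 0.0456 z 0.0397 yawerr -0.0003 F [-0.5 -0.3 -1. ] w 0.00044570516819206695
```

Call:
carry_out(
  targets=[
    [0,0,0,-0.005,0,0,-1],
    [0,0,0,-0.005,0,0,-1],
    [0,0,0,-0.005,0,0,-1],
    [0,0,0,-0.005,0,0,-1],
    [0,0,0,-0.004,0,0,-1],
    [0,0,0,-0.003,0,0,-1],
    [0,0,0,-0.002,0,0,-1],
    [0,0,0,0,0,0,-1],
    [0,0,0,0,0,0,-1],
    [0,0,0,0,0,0,-1],
  ],
)

```text
time: 7.8
ee_pos: [0.555, -0.0918, 0.0398]
tcp_rot: [0.286, 3.128, -0.0]
force: [-0.4, 0.2, 0.3]
gripper_width: 0.0003
gripper_force: 0.0
```

Call:
carry_out(
  targets=[
    [0,0,0,-0.001,0,0,-1],
    [0,0,0,-0.001,0,0,-1],
    [0,0,0,-0.001,0,0,-1],
    [0,0,0,0,0,0,-1],
    [0,0,0,0,0,0,-1],
    [0,0,0,0,0,0,-1],
    [0,0,0,0,0,0,-1],
    [0,0,0,0,0,0,-1],
    [0,0,0,0,0,0,-1],
    [0,0,0,0,0,0,-1],
  ],
)

```text
time: 8.63
ee_pos: [0.5556, -0.0919, 0.0394]
tcp_rot: [-0.286, -3.124, -0.001]
force: [-8.7, 1.3, 5.4]
gripper_width: 0.0004
gripper_force: 3.6
```

```bash
python3 -c "from h import *;where()"
```

```text
t 8.6333 cage -0.0769 0.0461 z 0.0394 yawerr 0.0002 F [-8.7  1.3  5.4] w 0.00037613669788342835
```

Both carriers are home, with the same stop position. I'll lift over and go to the outer (left) side of the door, then check.

Call:
carry_out(
  targets=[
    [0,0,0,0.02,0,0,-1],
    [0,0,0,0.02,0,0,-1],
    [0,0,0,0,0,-0.04,-1],
    [0,0,0,0,0,-0.04,-1],
    [0,0,0,0,0,-0.04,-1],
    [0,0,0,0.0225,0.025,0,-1],
    [0,0,0,0.0225,0.025,0,-1],
    [0,0,0,0.0225,0.025,0,-1],
    [0,0,0,0.0225,0.025,0,-1],
    [0,0,0,0,0,0,-1],
  ],
)

```text
time: 9.47
ee_pos: [0.4447, 0.0326, 0.1596]
tcp_rot: [-0.282, -3.127, -0.001]
force: [-0.6, 0.6, 1.1]
gripper_width: 0.001
gripper_force: 0.0
```

Run:
```python
from h import *
where()
s=snapshot("top");c=cv2.convertScaleAbs(s["frame"][95:240,260:400,::-1],alpha=1.5);cv2.imwrite("pics/c5.png",cv2.resize(c,None,fx=4,fy=4,interpolation=cv2.INTER_CUBIC))
```

```text
t 9.4667 cage -0.2085 0.1484 z 0.1596 yawerr 0.0026 F [-0.6  0.6  1.1] w 0.0009571839633962538
```

View pics/c5.png

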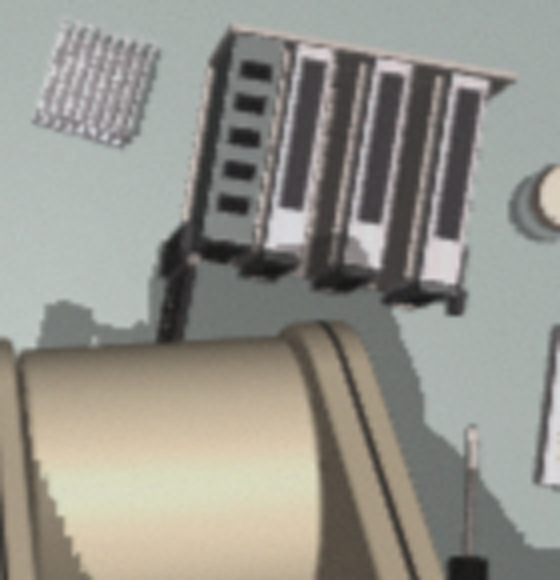

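All three carrier fronts now line up and the door is unmoved. I'll descend on its outer side and work out the arc.

Call:
carry_out(
  targets=[
    [0,0,0,0,0,0.03,-1],
    [0,0,0,0,0,0.03,-1],
    [0,0,0,0,0,0.03,-1],
    [0,0,0,0,0,0.03,-1],
    [0,0,0,0,0,0,-1],
    [0,0,0,0,0,0,-1],
    [0,0,0,0,0,0,-1],
    [0,0,0,0,0,0,-1],
    [0,0,0,0,0,0,-1],
    [0,0,0,0,0,0,-1],
  ],
)

```text
time: 10.35
ee_pos: [0.4492, 0.0296, 0.0411]
tcp_rot: [0.286, 3.126, 0.001]
force: [-0.6, 0.9, 0.2]
gripper_width: 0.0004
gripper_force: 0.0
```

Run:
```python
from h import *
where()
q=np.linspace(1.6,0,21);h=.003+.010*abs(np.cos(q))+.0135*abs(np.sin(q));r=.13
P=np.c_[-.074-r*np.sin(q)-h*np.cos(q),.098-r*np.cos(q)+h*np.sin(q)]
print(P[0],P[-1]);
for a,d in zip(q[1:],np.diff(P,axis=0)): print(a.round(2),"tool dx %.4f dy %.4f"%(-d[0],d[1]))
```

```text
t 10.35 cage -0.2035 0.1462 z 0.0411 yawerr 0.0001 F [-0.6  0.9  0.2] w 0.00035022845923915355
[-0.20345442  0.11857502] [-0.087 -0.032]
1.52 tool dx 0.0012 dy -0.0102
1.44 tool dx 0.0005 dy -0.0098
1.36 tool dx -0.0002 dy -0.0099
1.28 tool dx -0.0010 dy -0.0099
1.2 tool dx -0.0018 dy -0.0099
1.12 tool dx -0.0026 dy -0.0099
1.04 tool dx -0.0034 dy -0.0097
0.96 tool dx -0.0042 dy -0.0095
0.88 tool dx -0.0051 dy -0.0092
0.8 tool dx -0.0058 dy -0.0089
0.72 tool dx -0.0066 dy -0.0085
0.64 tool dx -0.0074 dy -0.0079
0.56 tool dx -0.0081 dy -0.0074
0.48 tool dx -0.0088 dy -0.0067
0.4 tool dx -0.0094 dy -0.0060
0.32 tool dx -0.0099 dy -0.0052
0.24 tool dx -0.0104 dy -0.0044
0.16 tool dx -0.0108 dy -0.0035
0.08 tool dx -0.0112 dy -0.0025
0.0 tool dx -0.0114 dy -0.0015
```

Call:
carry_out(
  targets=[
    [0,0,0,0,-0.0092,0,-1],
    [0,0,0,0,-0.0092,0,-1],
    [0,0,0,0,-0.0092,0,-1],
    [0,0,0,0.0012,-0.0102,0,-1],
    [0,0,0,0.0005,-0.0098,0,-1],
    [0,0,0,-0.0002,-0.0099,0,-1],
    [0,0,0,-0.001,-0.0099,0,-1],
    [0,0,0,-0.0018,-0.0099,0,-1],
    [0,0,0,-0.0026,-0.0099,0,-1],
    [0,0,0,-0.0034,-0.0097,0,-1],
  ],
)

```text
time: 11.18
ee_pos: [0.4376, -0.0681, 0.0396]
tcp_rot: [-0.287, -3.128, -0.0]
force: [0.3, 1.2, -0.2]
gripper_width: 0.0005
gripper_force: 0.4
```

Call:
carry_out(
  targets=[
    [0,0,0,-0.0042,-0.0095,0,-1],
    [0,0,0,-0.0051,-0.0092,0,-1],
    [0,0,0,-0.0058,-0.0089,0,-1],
    [0,0,0,-0.0066,-0.0085,0,-1],
    [0,0,0,-0.0074,-0.0079,0,-1],
    [0,0,0,-0.0081,-0.0074,0,-1],
    [0,0,0,-0.0088,-0.0067,0,-1],
    [0,0,0,-0.0094,-0.006,0,-1],
    [0,0,0,0,0,0,-1],
    [0,0,0,0,0,0,-1],
  ],
)

```text
time: 12.02
ee_pos: [0.4812, -0.1405, 0.0396]
tcp_rot: [0.287, 3.128, -0.0]
force: [-0.1, 0.7, -0.2]
gripper_width: 0.0006
gripper_force: 0.0
```

Run:
```python
from h import *
where()
s=snapshot("side");c=cv2.convertScaleAbs(s["frame"][170:320,180:380,::-1],alpha=1.4);cv2.imwrite("pics/c6.png",cv2.resize(c,None,fx=4,fy=4,interpolation=cv2.INTER_CUBIC))
```

```text
t 12.0167 cage -0.1412 -0.0152 z 0.0396 yawerr -0.0004 F [-0.1  0.7 -0.2] w 0.0005920990851767058
```

View pics/c6.png

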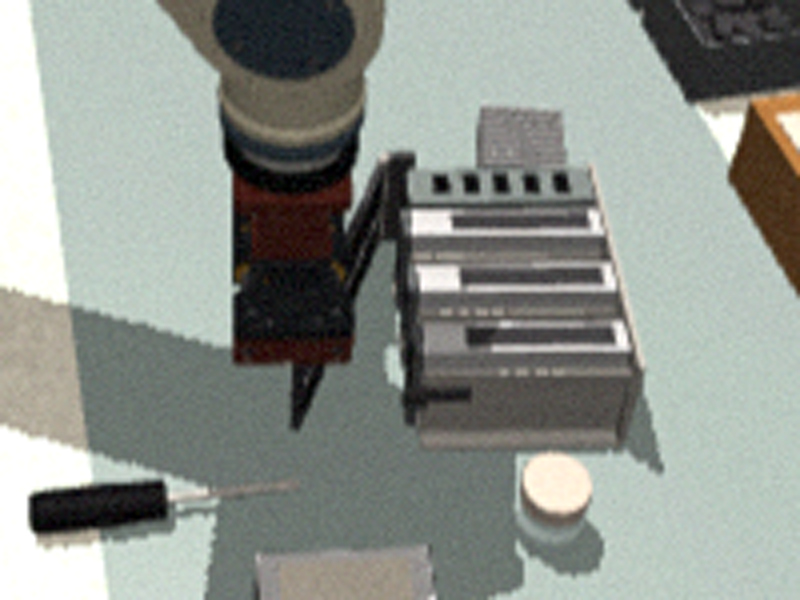

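The door follows: it swings with the fingers on its outer side, free edge at (297,425), and the three carriers are level. I'll continue to shut it.

Call:
carry_out(
  targets=[
    [0,0,0,-0.0099,-0.0052,0,-1],
    [0,0,0,-0.0104,-0.0044,0,-1],
    [0,0,0,-0.0108,-0.0035,0,-1],
    [0,0,0,-0.007,-0.002,0,-1],
    [0,0,0,-0.006,-0.001,0,-1],
    [0,0,0,-0.004,-0.001,0,-1],
    [0,0,0,-0.003,0,0,-1],
    [0,0,0,-0.001,0,0,-1],
    [0,0,0,0,0,0,-1],
    [0,0,0,0,0,0,-1],
  ],
)

```text
time: 12.9
ee_pos: [0.5285, -0.1662, 0.0396]
tcp_rot: [-0.286, -3.128, -0.0]
force: [-0.4, 0.1, -0.2]
gripper_width: 0.0003
gripper_force: 0.0
```

Call:
carry_out(
  targets=[
    [0,0,0,-0.001,0,0,-1],
    [0,0,0,-0.001,0,0,-1],
    [0,0,0,-0.001,0,0,-1],
    [0,0,0,0,0,0,-1],
    [0,0,0,0,0,0,-1],
    [0,0,0,0,0,0,-1],
    [0,0,0,0,0,0,-1],
    [0,0,0,0,0,0,-1],
    [0,0,0,0,0,0,-1],
    [0,0,0,0,0,0,-1],
  ],
)

```text
time: 13.73
ee_pos: [0.5308, -0.1667, 0.0395]
tcp_rot: [-0.286, -3.127, -0.001]
force: [-5.4, 1.0, 2.9]
gripper_width: 0.0004
gripper_force: 2.7
```

```bash
python3 -c "from h import *;where()"
```

```text
t 13.7333 cage -0.0877 -0.0319 z 0.0395 yawerr 0.0002 F [-5.4  1.   2.9] w 0.0004488282367557797
```

Stalled where shut is expected (about 10.8 mm ahead of the carrier fronts, nominal 10). One more small push to confirm, then I'll retreat.

Call:
carry_out(
  targets=[
    [0,0,0,-0.001,0,0,-1],
    [0,0,0,-0.001,0,0,-1],
    [0,0,0,0,0,0,-1],
    [0,0,0,0,0,0,-1],
    [0,0,0,0,0,0,-1],
    [0,0,0,0,0,0,-1],
    [0,0,0,0,0,0,-1],
    [0,0,0,0,0,0,-1],
    [0,0,0,0,0,0,-1],
    [0,0,0,0,0,0,-1],
  ],
)

```text
time: 14.57
ee_pos: [0.5307, -0.1666, 0.0393]
tcp_rot: [-0.286, -3.123, -0.002]
force: [-11.9, 1.7, 8.3]
gripper_width: 0.0001
gripper_force: 5.7
```

Call:
carry_out(
  targets=[
    [0,0,0,0.005,0,0,-1],
    [0,0,0,0.015,0,0,-1],
    [0,0,0,0.02,0,0,-1],
    [0,0,0,0.02,0,-0.02,-1],
    [0,0,0,0.02,0,-0.04,-1],
    [0,0,0,0.02,0.03,-0.02,-1],
    [0,0,0,0.02,0.03,0,-1],
    [0,0,0,0.02,0.03,0,-1],
    [0,0,0,0,0,0,-1],
    [0,0,0,0,0,0,-1],
  ],
)

```text
time: 15.4
ee_pos: [0.414, -0.0526, 0.1175]
tcp_rot: [0.282, 3.127, -0.0]
force: [0.1, -0.7, 1.0]
gripper_width: 0.0003
gripper_force: 0.0
```

Run:
```python
from h import *
where()
s=snapshot("side");c=cv2.convertScaleAbs(s["frame"][170:320,180:380,::-1],alpha=1.4);cv2.imwrite("pics/c7.png",cv2.resize(c,None,fx=4,fy=4,interpolation=cv2.INTER_CUBIC))
```

```text
t 15.4 cage -0.2232 0.0591 z 0.1175 yawerr 0.0031 F [ 0.1 -0.7  1. ] w 0.00029206489031695533
```

View pics/c7.png

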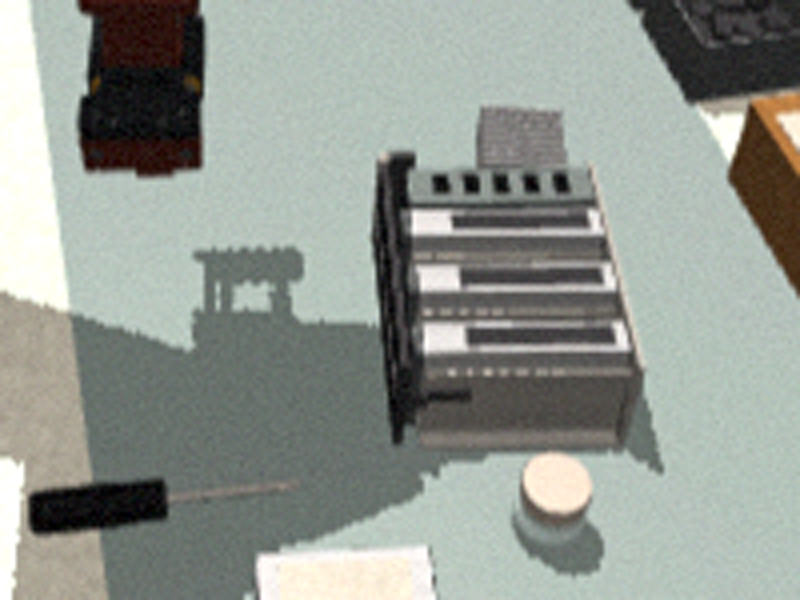

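The door lies flat across the front, from (383,155) to (400,435), the carriers are level behind it, and the arm is clear.

```bash
python3 -c "from h import *;print(hand_in())"
```

```text
the job is handed in; nothing more can be done
None
```

I pushed the two protruding carriers (left and middle bays) home against their stops, then pushed the door shut and handed the job in at about 15 s; no verdict was returned, but the last picture shows the carriers level and the door closed.

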